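# Set the lettering guide one notch on and weigh the sheet down

## Robot

A 7-joint arm with a two-finger parallel gripper is mounted at the origin on the work surface. World frame = base frame: x ahead of the robot, y to its left, z up, the work surface at z = 0. Lengths are in mm, angles in rad, forces in N, time in s.
With the tool pointing down it reaches from about 400 to 875 mm from the base axis. Payload 4.4 kg.
Tool frame: the origin (TCP) lies midway between the tips of the shut fingers; the grasp point (between the pads) lies grasp_offset behind it (grasp_offset is the distance from the TCP to the grasp point, in mm); z points along the fingers, y is the line along which they close (so a half turn about z gives the same grasp; the last joint's range is limited). The gripper opens to 85 mm and grips with 20 to 120 N. Pads are 22 mm wide; open, the fingers measure 114 mm over their backs; the gripper's body (76 mm by 85 mm) begins 54 mm behind the grasp point. The pads swing forward as they close: fully open they stand 13 mm farther back than shut.
Start: joints at [-1.413, 0.628, 0.038, 1.517, -0.027, 0.996, -0.02], TCP at [144.233, 633.81, 231.313] pointing down, gripper open.
Joint ranges: [-3.06, 3.06], [-0.37, 2.12], [-1.25, 1.32], [0.18, 2.47], [-1.1, 4.24], [0.23, 1.98], [-2.94, 2.94]. Speed limits (rad/s): [2.57, 2.57, 3.14, 3.14, 3.14, 3.14, 3.14].

## Interface

Orientations are given as [roll, pitch, yaw] about the fixed x, y, z axes, in that order (R = Rz(yaw) Ry(pitch) Rx(roll)).
In Python, from cell import * gives the robot as it stands. The module is installed in compiled form; this text tells all that it offers.
- The arm moves only by the shell command python3 -m jog 'ROWS'. ROWS is a JSON object of lists of equal length, an entry for each row: "angular": the turn, a rotation vector about the tool's x, y, z in degrees, a list of three; "travel": the shift along the tool's x, y, z in cm, a list of three; "fingers": the closure, from 0 (fully open) to 1 (shut). In form: {"angular": [[rx, ry, rz], ...], "travel": [[tx, ty, tz], ...], "fingers": [fingers, ...]}. A call has 1 to 5 rows; each row is the pose to reach, as a shift and turn from the pose commanded when the call began, along the tool's axes at that moment; what a row does not reach only later rows make up. A row lasts 1/8 s, in which the tool goes at most 62.5 mm and 10.7 degrees, less where a joint would pass 70% of its speed; a pose out of reach is approached as far as the arm can. A call with a gripper value outside its range is refused whole. The fingers move at their own pace and stop on an object; the grip force is fixed at half the most. Time passes only in rows, so rows that repeat a pose let the fingers close. It gives the time, the measured TCP pose, the force and the opening at its end, in the units of the state.
- read_state(): the state, without advancing time (a new reading comes with each control period).
- get_image(name): name is "scene" or "top"; returns the picture (480x640x3 uint8, red, green, blue); there is no depth.
- camera_model(name): a dict with "mtx" (3x3 intrinsics, pixels), "k1" (the pictures are not rectified: a ray, as slopes to the right and down, at radius r is drawn at 1 + k1 r^2 times it, then the intrinsics apply), "T" (4x4, takes a point from camera to world coordinates). Camera axes: x right, y down, z forward; pixel columns grow to the right and rows downward; lengths in mm; the calibration is good to about 2 mm. A picture is of the moment at which its call begins. camera_model takes no time and is no camera call.
- finish_job(): hands the job in, once; it reports no verdict.
The state is a dict: "clock": time; "qpos": joint angles; "qd": joint speeds; "tau": joint torques, N m; "eef_pos": TCP position; "tool_rot": TCP orientation; "force": force on the tool from outside, world axes, zero at the start; "torque": the same for the moment, N m; "width": finger opening in mm.
Only numpy, scipy, OpenCV 4.12 (cv2) and the standard library are available. Lean on these libraries where they do the work, as an engineer would, in place of code of your own. Each camera call takes 0.05 s, during which the arm holds its last target. There are 200 camera calls.

## Task

On the lettering board, squeeze the latch tab on the guide's grip, slide the guide exactly one notch towards the side where the inkstone lies, and let the latch lock there. Then lay the steel paperweight gently (set it down, do not drop it), handle up, wholly on the white sheet and flush along the guide bar's long edge, on the side away from the inkstone. Leave the inkstone, the bottles and the brush on its rest where they are.

Things in the scene. Friction and masses are not known exactly. Their poses are not given: they have to be found in the camera images.
- board: Black board fixed to the desk, 260 (its x) by 320 (y) by 12 mm; origin at the centre of its underside; z up, x away from the robot (give or take its yaw), y along the rail. White sheet fixed on top, 180 (x) by 260 (y) mm, centred at x -25, y 0 mm, surface 13 mm above the desk. Rail at x 82 mm; behind it a steel comb, x 110 to 126 mm, top 34 mm above the desk.
- guide (a joint): Position of the sliding guide along the board's +y (m): 0 = middle notch, where it starts. The comb has five notches 40 mm apart: -0.08, -0.04, 0, 0.04, 0.08; range -0.088 to 0.088. About 2 N of friction once unlatched; latched it has about 1 mm of play either way.
- latch (a joint): How far the latch tab is squeezed (m): 0 at rest (dog in a notch, guide locked), 0.008 fully squeezed (guide free). Spring: 3 N at 0, 8 N at 0.008; the dog clears the comb from about 0.006. Let go within about 2 mm of a notch's middle it drops home and locks; elsewhere it rests on the comb at about 0.0055, not locked.
- guide_grip (a point): Centre of the grip on the guide's saddle, 68 mm above the desk; axes as the board's. Two upright plates 26 mm wide (y), tops 88 mm above the desk: a fixed grey wall, outer face at x -13 mm, and the steel latch tab, outer face at x +13 mm, moving to +5 mm when squeezed (middle of the pair then x -4 mm). Pinch them along x from above; saddle and dog reach 47 mm above the desk.
- guide_bar (a point): Point on the centre line of the guide bar, level with the sheet's surface and with the sheet's middle (board x -25 mm); axes as the board's, moves with the guide. The bar is a flat aluminium strip along x, 16 mm wide (edges at y -8 and +8 mm), right across the sheet, its top 9 mm above the sheet.
- weight_center (a point): Centre, 20 mm above its underside, of the loose steel paperweight: a bar 120 (x) by 24 (y) by 14 mm tall, with an upright handle block in the middle, 30 (x) by 14 (y) mm, rising to 41 mm above the underside. About 0.4 kg; z up; both ends alike. It lies on the desk beside the board, opposite to the inkstone.
- inkstone_center (a point): Centre of the black inkstone, an open rectangular slab 130 by 80 by 22 mm lying on the desk to the left or the right of the board. Its side tells which way to slide the guide. Not to be moved.
- ink_bottle: Black ink bottle with a white cap, 54 mm across, 140 mm tall, standing on the desk; origin under its centre. Not to be moved.
- water_bottle: Clear water bottle with a white cap, 64 mm across, 180 mm tall, standing on the desk; origin under its centre. Not to be moved.
- brush_rest: Brush lying on two small white rests, about 250 mm long along its y and 24 mm high, beyond the board; origin on the desk under one rest. Not to be moved.
- weight: The same paperweight; origin at the centre of its underside, axes as above.

How it is judged:
By the outcome, as a careful person would: the job done as asked, in the order asked, and still so for the second after the job is handed in, with the robot touching nothing.
It also fails if it takes over 58 s, if anything falls off the work surface, if the arm or the gripper's body presses on something with over 40 N, if the wrist force passes 120 N, or if a joint passes its speed limit or range.

## Working session

There is one attempt and no reset: what is moved stays moved. The work goes in short steps, Python scripts to look and compute and a shell command to move; the robot and the scene stay as the last step left them, time stands still between calls to the robot, and variables do not carry over. Pictures are saved under pics/ and viewed, on a budget of 10 in all, crops included, one or two more only if the job needs it, and the job is handed in when it is done.

```bash
mkdir -p pics
cat > h.py <<'E'
from cell import *
import numpy as np, cv2
def ray(name,uv):
    c=camera_model(name);K=np.array(c["mtx"]);T=np.array(c["T"]);k=c["k1"]
    d=(np.linalg.inv(K)@np.array([uv[0],uv[1],1.]))[:2]; u=d.copy()
    for _ in range(30): u=d/(1+k*(u@u))
    return T[:3,3],T[:3,:3]@np.array([u[0],u[1],1.])
def onz(name,uv,z):
    o,d=ray(name,uv); return o+d*(z-o[2])/d[2]
def proj(name,p):
    c=camera_model(name);K=np.array(c["mtx"]);T=np.array(c["T"]);k=c["k1"]
    q=T[:3,:3].T@(np.array(p,float)-T[:3,3]);s=q[:2]/q[2];s=s*(1+k*(s@s))
    return (K@np.array([s[0],s[1],1]))[:2]
def snap(name,f):
    im=get_image(name);cv2.imwrite(f,cv2.cvtColor(np.array(im),cv2.COLOR_RGB2BGR));return np.array(im)
E
python3 - <<'E'
from h import *
np.set_printoptions(precision=3,suppress=True)
for n in("scene","top"):
    snap(n,f"pics/{n}0.png");c=camera_model(n);print(n,c)
print(read_state())
E
```

```text
scene {'mtx': array([[554.541,   0.   , 319.335],
       [  0.   , 554.541, 236.93 ],
       [  0.   ,   0.   ,   1.   ]]), 'k1': -0.01254342561168615, 'T': array([[   0.854,    0.285,   -0.436, 1216.98 ],
       [   0.521,   -0.469,    0.713, -966.971],
       [  -0.001,   -0.836,   -0.549,  813.072],
       [   0.   ,    0.   ,    0.   ,    1.   ]])}
top {'mtx': array([[465.62 ,   0.   , 315.93 ],
       [  0.   , 465.62 , 245.438],
       [  0.   ,   0.   ,   1.   ]]), 'k1': -0.09703163394242768, 'T': array([[   0.026,   -0.996,    0.09 ,  544.341],
       [  -1.   ,   -0.027,   -0.001,  -12.279],
       [   0.004,   -0.09 ,   -0.996, 1029.302],
       [   0.   ,    0.   ,    0.   ,    1.   ]])}
{'clock': 0.1, 'qpos': array([-1.413,  0.629,  0.038,  1.518, -0.027,  0.996, -0.02 ]), 'qd': array([-0.   , -0.002, -0.002, -0.003,  0.001,  0.001, -0.   ]), 'tau': array([  0.003, -56.453,   1.23 , -19.397,   0.011,   0.005,   0.   ]), 'eef_pos': array([144.113, 633.239, 230.485]), 'tool_rot': array([-3.14 ,  0.   ,  2.918]), 'force': array([-1.3  , -0.028,  0.219]), 'torque': array([-0.022, -0.018,  0.009]), 'width': 85.64586797221786}
```

View pics/top0.png

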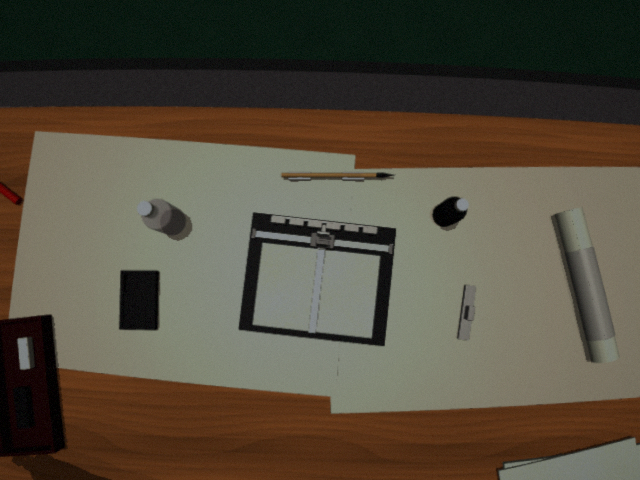

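View pics/scene0.png

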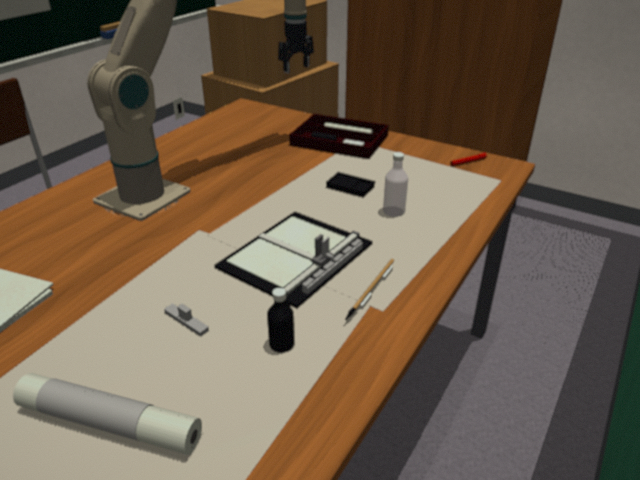

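The top view shows the inkstone at left, pixel (139,300), which is world +y. The guide grip is at (322,240), the paperweight at (467,312), and the bottles at (150,210) and (450,212). So the guide slides towards +y, and the weight goes on the -y side.

```bash
python3 - <<'E'
from h import *
np.set_printoptions(precision=1,suppress=True)
im=cv2.imread("pics/top0.png");g=cv2.cvtColor(im,cv2.COLOR_BGR2GRAY)
def roi(m,x0,y0,x1,y1):
    o=np.zeros_like(m);o[y0:y1,x0:x1]=m[y0:y1,x0:x1];return o
# board outline: corner pixels from quad approx
m=roi((g<60).astype(np.uint8),225,195,415,365)
c=max(cv2.findContours(m,cv2.RETR_EXTERNAL,2)[0],key=cv2.contourArea)
h=cv2.convexHull(c);q=cv2.approxPolyDP(h,6,True)[:,0];print("board px",q.tolist())
P=np.array([onz("top",p,12)[:2] for p in q]);print(P,"sides",np.linalg.norm(P-np.roll(P,-1,0),axis=1),"mean",P.mean(0))
for i in range(len(P)):
    d=P[(i+1)%len(P)]-P[i];print(np.degrees(np.arctan2(d[1],d[0])),end=" ")
print()
# weight
hsv=cv2.cvtColor(im,cv2.COLOR_BGR2HSV)
print(im[300,467],im[300,485],im[290,468],im[312,469],im[330,463])
W=im[280:345:4,452:484:2].astype(int)
print(g[280:345:5,452:484:2])
for n,p,z in(("ink",(139,300),22),("water cap",(145,208),180),("inkcap",(462,205),140),("grip",(322,240),88)):print(n,onz("top",p,z))
E
python3 - <<'E'
import cv2
im=cv2.imread("pics/top0.png")
a=cv2.resize(im[205:355,235:405],None,fx=3.5,fy=3.5,interpolation=2);b=cv2.resize(im[275:350,450:490],None,fx=5,fy=5,interpolation=2)
import numpy as np
o=np.zeros((525,595+200,3),np.uint8);o[:525,:595]=a;o[:375,595:795]=b;cv2.imwrite("pics/crop0.png",np.clip(o*1.5,0,255).astype(np.uint8))
E
```

```text
board px [[253, 213], [395, 229], [383, 345], [239, 329]]
[[ 705.   127.4]
 [ 677.8 -187.2]
 [ 424.  -164.7]
 [ 450.2  148.4]] sides [315.8 254.8 314.2 255.6] mean [564.3 -19. ]
-94.93179379639894 174.91415753225237 85.21590947287692 -4.7141775977500675 
[103 110 111] [112 130 131] [103 112 111] [ 97 104 104] [102 108 111]
[[128 131 131 128 129 129 128 128 130 128 127 131 129 131 127 130]
 [134 130 132 131 132 127  68 100 108 123 117 118 128 126 129 128]
 [129 132 129 129 129 117  46 111 111 112 110 107 121 128 129 125]
 [129 129 129 129 129 102  64 109 111 112 106 113 123 128 129 126]
 [130 130 132 132 127  53 107 110 107 109 108 117 127 127 128 129]
 [131 130 129 130 115  49 107  77  84 102 106 119 127 132 126 126]
 [131 129 130 131  92  70  83  28  59 108 108 105 129 128 126 128]
 [131 130 129 127  52 106  53  27  82 111 104 110 128 121 126 129]
 [131 129 134 113  47 110 112 104  74  74  93 127 126 127 125 126]
 [128 130 129  90  72 114 110 108 110 114 129 127 129 126 127 125]
 [133 128 127  51 101 113 110 109 107 106 127 127 125 128 129 127]
 [130 126 114  53 107 110 110 104 104 124 126 126 127 125 128 126]
 [127 131 129 127 127 118 108 111 121 128 128 127 126 129 127 124]]
ink [506.  368.9  22. ]
water cap [683.1 307.8 180. ]
inkcap [ 712.1 -297.   140. ]
grip [641.2 -25.6  88. ]
```

View pics/crop0.png

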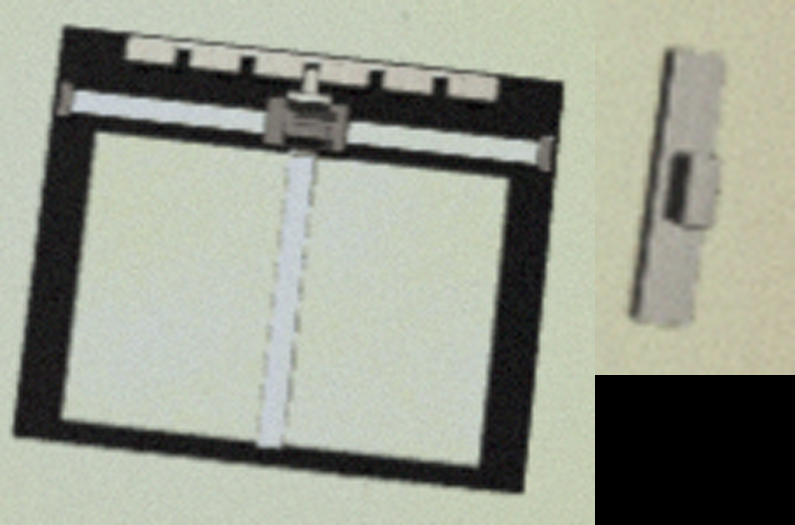

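The crop shows the board yawed about -5° with the guide at the middle notch. The weight's handle is at about pixel (471,313). I'll crop the scene view for the grip plates.

Run:
```python
from h import *
np.set_printoptions(precision=1,suppress=True)
c2=lambda x,y:((x-595)/5+450-.4,y/5+275-.4)
Q=np.array([onz("top",c2(*p),14)[:2] for p in((676,50),(722,52),(690,325),(642,322))])
print(Q,Q.mean(0),np.linalg.norm(Q-np.roll(Q,-1,0),axis=1),"yaw",np.degrees(np.arctan2(*((Q[0]+Q[1]-Q[2]-Q[3])[::-1]))))
print("handle",onz("top",c2(705,190),41))
a=np.radians(-4.9);R=np.array([[np.cos(a),-np.sin(a)],[np.sin(a),np.cos(a)]]);c=np.array([564.3,-19])
# comb center x118 check; bar centre
k=lambda x,y:(x/3.5+235-.36,y/3.5+205-.36)
for n,p,z in(("bar top end",(301,155),22),("bar bottom",(269,446),22),("dog",(311,72),45),("barmid",(286,290),22),("sheetTL",(92,132),13),("BR",(481,466),13),("TR",(509,178),13),("BL",(61,420),13)):
    w=onz("top",k(*p),z)[:2];print(n,w,"board",R.T@(w-c))
t=cv2.imread("pics/top0.png")[228:256,300:346];s=cv2.imread("pics/scene0.png")[222:277,290:375]
o=np.zeros((600,800,3),np.uint8)
t=cv2.resize(t,None,fx=9,fy=9,interpolation=2);s=cv2.resize(s,None,fx=6,fy=6,interpolation=2)
o[:252,:414]=t;o[260:590,:510]=s;cv2.imwrite("pics/crop1.png",np.clip(o*1.5,0,255).astype(np.uint8))
```

```text
[[ 558.9 -345.4]
 [ 558.4 -366.2]
 [ 439.  -352.5]
 [ 440.  -331.1]] [ 499.1 -348.8] [ 20.7 120.2  21.5 119.8] yaw -6.715506075138145
handle [ 499.1 -349.5   41. ]
bar top end [628.5 -24. ] board [64.3  0.5]
bar bottom [449.2  -9. ] board [-115.6    0.1]
dog [677.4 -28.6] board [113.5   0.1]
barmid [544.8 -16.9] board [-19.6   0.4]
sheetTL [640.2 107.3] board [ 64.8 132.3]
BR [ 439.2 -140.4] board [-114.3 -131.7]
TR [ 618.2 -154.8] board [  65.3 -130.7]
BL [460.6 120.2] board [-115.2  129.8]
```

View pics/crop1.png

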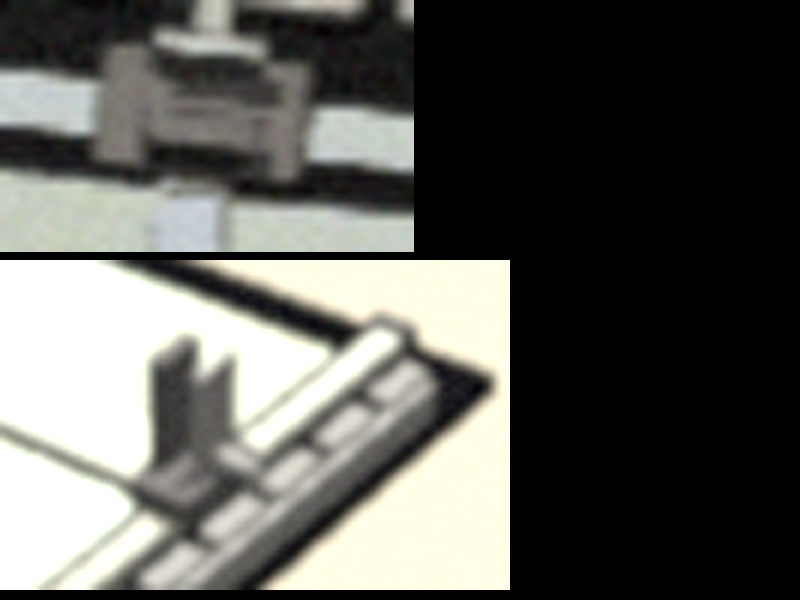

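Run:
```python
from h import *
np.set_printoptions(precision=1,suppress=True)
a=np.radians(-4.9);R=np.array([[np.cos(a),-np.sin(a)],[np.sin(a),np.cos(a)]]);c=np.array([564.3,-19])
T=lambda x,y:(x/9+299.56,y/9+227.56);S=lambda x,y:(x/6+289.58,(y-260)/6+221.58)
for n,v,p,z in(("tab top","top",T(211,42),88),("wall? top","top",T(210,112),88),("wallL","scene",S(153,352),88),("wallR","scene",S(193,339),88),("tabL","scene",S(204,376),88),("tabR","scene",S(235,358),88),("rail cap L","top",(252.7,233.4),25)):
    w=onz(v,p,z)[:2];print(n,w,"board",R.T@(w-c))
print(np.array([R@np.array([x,y])+c for x,y in((82,0),(82,40),(-25,40-8-12.5))]))
```

```text
tab top [657.2 -27.2] board [93.2 -0.2]
wall? top [641.3 -27.4] board [77.4 -1.8]
wallL [632.4 -29.8] board [68.8 -4.9]
wallR [641.1 -13.4] board [76.  12.1]
tabL [658.6 -34. ] board [95.2 -6.9]
tabR [662.4 -16.6] board [97.6 10.8]
rail cap L [658.1 124.5] board [ 81.2 151. ]
[[646.  -26. ]
 [649.4  13.8]
 [541.1   2.6]]
```

```bash
cat > go.py <<'E'
import sys;from h import *
from scipy.spatial.transform import Rotation as Rn
# go.py x y z yaw_deg : shift in tool axes (cm) and turn (deg)
x,y,z,w=map(float,sys.argv[1:5]);s=read_state()
R=Rn.from_euler("xyz",s["tool_rot"])
d=R.inv().apply(np.array([x,y,z])-s["eef_pos"])/10
r=(R.inv()*Rn.from_euler("xyz",[180,0,w],degrees=True)).as_rotvec(degrees=True)
print("travel",d.round(2),"turn",r.round(2),"t",round(s["clock"],2),"F",np.round(s["force"],1),"w",round(s["width"],1))
E
python3 -c "
from h import *
import cell;print([n for n in dir(cell) if not n.startswith('__')]);print(globals().get('grasp_offset'))"
python3 go.py 642 -25.7 180 85.1
```

```text
['MotionError', 'camera_model', 'finish_job', 'get_image', 'grasp_offset', 'read_state']
18.700000000000003
travel [-63.17 -53.19   5.14] turn [-8.000e-02  7.000e-02  8.207e+01] t 0.1 F [-1.3 -0.   0.2] w 85.6
```

```bash
python3 -m jog '{"angular":[[0,0,82],[0,0,82],[0,0,82],[0,0,82],[0,0,82]],"travel":[[-63.2,-53.2,0],[-63.2,-53.2,0],[-63.2,-53.2,0],[-63.2,-53.2,0],[-63.2,-53.2,0]],"fingers":[0,0,0,0,0]}'; python3 go.py 642 -25.7 180 85.1
```

```text
clock: 0.72
eef_pos: [333.6, 382.7, 231.2]
tool_rot: [3.142, -0.0, 1.974]
force: [1.5, 0.8, 0.6]
width: 85.2
travel [-49.68  12.33   5.12] turn [ 0.   -0.   28.02] t 0.72 F [1.5 0.8 0.6] w 85.2
```

```bash
python3 -m jog '{"angular":[[0,0,28],[0,0,28],[0,0,28],[0,0,28],[0,0,28]],"travel":[[-49.7,12.3,0],[-49.7,12.3,0],[-49.7,12.3,0],[-49.7,12.3,0],[-49.7,12.3,0]],"fingers":[0,0,0,0,0]}'; python3 go.py 642 -25.7 150 85.1
```

```text
clock: 1.35
eef_pos: [523.1, 134.7, 231.1]
tool_rot: [-3.141, -0.0, 1.492]
force: [0.4, 0.5, -0.1]
width: 85.5
travel [-15.06  13.12   8.1 ] turn [-0.02 -0.01  0.4 ] t 1.35 F [ 0.4  0.5 -0.1] w 85.5
```

```bash
python3 -m jog '{"angular":[[0,0,0.4],[0,0,0.4],[0,0,0.4],[0,0,0.4],[0,0,0.4]],"travel":[[-15.1,13.1,0],[-15.1,13.1,4],[-15.1,13.1,8.1],[-15.1,13.1,8.1],[-15.1,13.1,8.1]],"fingers":[0.3,0.5,0.5,0.5,0.5]}'; python3 go.py 642 -25.7 100 85.1
python3 - <<'E'
from h import *
s=snap("scene","pics/s1.png");t=snap("top","pics/t1.png")
o=np.hstack([cv2.resize(cv2.imread("pics/s1.png")[150:300,230:380],None,fx=2.6,fy=2.6),cv2.resize(cv2.imread("pics/t1.png")[150:300,240:390],None,fx=2.6,fy=2.6)])
cv2.imwrite("pics/c1.png",np.clip(o*1.5,0,255).astype(np.uint8))
E
```

```text
clock: 1.98
eef_pos: [639.9, -27.9, 147.6]
tool_rot: [-3.137, 0.002, 1.48]
force: [-0.1, 0.8, 0.6]
width: 43.0
travel [0.25 0.21 4.76] turn [-0.24  0.12 -0.28] t 1.98 F [-0.1  0.8  0.6] w 43.0
```

View pics/c1.png

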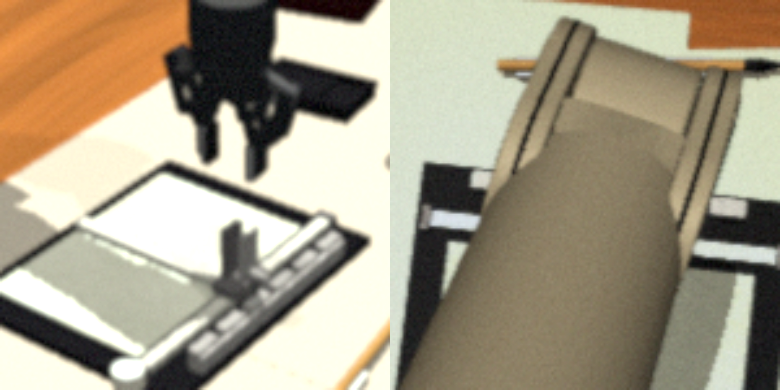

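The fingers hang centred over the grip: in the left panel they are at (205,160) and (255,175), and the grip is at (238,245). I'll open a little more and descend.

```bash
python3 -m jog '{"angular":[[-0.2,0.1,-0.3],[-0.2,0.1,-0.3],[-0.2,0.1,-0.3],[-0.2,0.1,-0.3],[-0.2,0.1,-0.3]],"travel":[[0.25,0.2,0],[0.25,0.2,2],[0.25,0.2,4.8],[0.25,0.2,4.8],[0.25,0.2,4.8]],"fingers":[0.33,0.33,0.33,0.33,0.33]}'; python3 go.py 642 -25.7 56 85.1
```

```text
clock: 2.7
eef_pos: [644.0, -21.7, 103.8]
tool_rot: [3.136, -0.002, 1.491]
force: [1.1, -0.1, 0.8]
width: 57.3
travel [-0.43 -0.19  4.77] turn [ 0.32 -0.12  0.33] t 2.7 F [ 1.1 -0.1  0.8] w 57.3
```

```bash
python3 -m jog '{"angular":[[0,0,0],[0,0,0],[0,0,0]],"travel":[[0,0,0],[0,0,0],[0,0,0]],"fingers":[0.33,0.33,0.33]}'; python3 go.py 642 -25.7 56 85.1
```

```text
clock: 3.08
eef_pos: [643.4, -22.5, 102.7]
tool_rot: [3.137, -0.002, 1.49]
force: [0.1, 0.5, -0.6]
width: 57.6
travel [-0.34 -0.13  4.67] turn [ 0.24 -0.11  0.26] t 3.08 F [ 0.1  0.5 -0.6] w 57.6
```

```bash
python3 -m jog '{"angular":[[0.2,-0.1,0.25],[0.2,-0.1,0.25],[0.2,-0.1,0.25],[0.2,-0.1,0.25],[0.2,-0.1,0.25]],"travel":[[-0.33,-0.13,0.5],[-0.33,-0.13,1.5],[-0.33,-0.13,3],[-0.33,-0.13,4.6],[-0.33,-0.13,4.6]],"fingers":[0.33,0.33,0.33,0.33,0.33]}';python3 -m jog '{"angular":[[0,0,0],[0,0,0]],"travel":[[0,0,0],[0,0,0]],"fingers":[0.33,0.33]}'; python3 go.py 642 -25.7 56 85.1
python3 - <<'E'
from h import *
snap("scene","pics/s2.png")
cv2.imwrite("pics/c2.png",np.clip(cv2.resize(cv2.imread("pics/s2.png")[190:290,270:390],None,fx=5,fy=5)*1.5,0,255).astype(np.uint8))
E
```

```text
clock: 3.7
eef_pos: [640.2, -25.3, 54.1]
tool_rot: [-3.138, 0.0, 1.485]
force: [0.5, 0.1, 0.2]
width: 57.3
clock: 3.95
eef_pos: [642.3, -25.7, 56.8]
tool_rot: [3.14, -0.0, 1.485]
force: [-0.0, -0.0, -0.3]
width: 57.4
travel [-0.01 -0.03  0.08] turn [ 0.07 -0.    0.01] t 3.95 F [-0.  -0.  -0.3] w 57.4
```

View pics/c2.png

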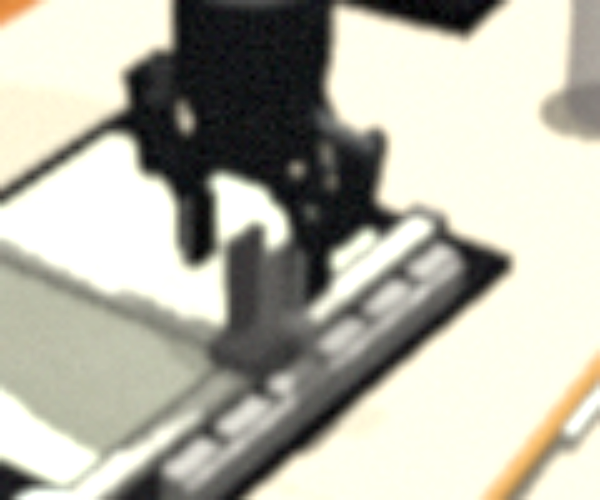

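Run:
```python
from h import *
np.set_printoptions(precision=0,suppress=True)
a=np.radians(-4.9);c=np.array([564.3,-19]);X=np.array([np.cos(a),np.sin(a)]);Y=np.array([-X[1],X[0]])
f=lambda x,y,z:(proj("scene",np.r_[c+X*x+Y*y,z])-[270,190])*5
for n,p in dict(wallfinger_tip=(78-33,0,60),tabfinger_tip=(78+33,0,60),wallfinger_edge=(45,-11,60),tab_edge=(111,-11,60),walltop_near=(69,-13,88),walltop_far=(69,13,88),tabtop_near=(95,-13,88),tabtop_far=(95,13,88)).items(): print(n,f(*p))
```

```text
wallfinger_tip [193. 262.]
tabfinger_tip [303. 308.]
wallfinger_edge [179. 273.]
tab_edge [290. 319.]
walltop_near [216. 242.]
walltop_far [248. 218.]
tabtop_near [260. 260.]
tabtop_far [292. 236.]
```

The fingers straddle the grip plates: the wall-side tip is at (195,262), the tab-side tip at (312,290) and the plates lie between. This agrees with the projection within calibration, so I'll squeeze.

```bash
python3 -m jog '{"angular":[[0,0,0],[0,0,0],[0,0,0],[0,0,0],[0,0,0]],"travel":[[0,0,0],[0,0,0],[0,0,0],[0,0,0],[0,0,0]],"fingers":[0.6,0.7,0.8,0.9,1]}';python3 -m jog '{"angular":[[0,0,0],[0,0,0]],"travel":[[0,0,0],[0,0,0]],"fingers":[1,1]}'; python3 go.py 642 -25.7 56 85.1
```

```text
clock: 4.62
eef_pos: [641.1, -25.5, 57.6]
tool_rot: [-3.141, -0.001, 1.485]
force: [-5.4, 0.8, 9.6]
width: 15.2
clock: 4.88
eef_pos: [641.0, -25.4, 57.5]
tool_rot: [-3.141, -0.001, 1.485]
force: [-5.4, 0.6, 10.4]
width: 15.3
travel [-0.02  0.1   0.15] turn [-0.05 -0.03  0.  ] t 4.88 F [-5.4  0.6 10.4] w 15.3
```

```bash
python3 -m jog '{"angular":[[0,0,0],[0,0,0],[0,0,0],[0,0,0],[0,0,0]],"travel":[[0.5,0,0],[1.3,0,0],[2.2,0,0],[3.1,0,0],[3.7,0,0]],"fingers":[1,1,1,1,1]}';python3 -m jog '{"angular":[[0,0,0],[0,0,0],[0,0,0],[0,0,0]],"travel":[[0.3,0,0],[0.3,0,0],[0.3,0,0],[0.3,0,0]],"fingers":[1,1,1,1]}'; python3 go.py 644.4 14.5 57.5 85.1
```

```text
clock: 5.5
eef_pos: [644.1, 10.4, 57.5]
tool_rot: [-3.141, 0.001, 1.485]
force: [-5.8, -1.9, 9.6]
width: 15.2
clock: 6.0
eef_pos: [644.4, 14.0, 57.5]
tool_rot: [-3.141, -0.0, 1.485]
force: [-6.5, 0.2, 10.3]
width: 15.2
travel [ 0.05 -0.    0.  ] turn [-0.05 -0.   -0.01] t 6.0 F [-6.5  0.2 10.3] w 15.2
```

```bash
python3 -m jog '{"angular":[[0,0,0],[0,0,0],[0,0,0],[0,0,0],[0,0,0]],"travel":[[0.05,0,0],[0.05,0,0],[0.05,0,0],[0.05,0,0],[0.05,0,0]],"fingers":[1,0.8,0.6,0.4,0.33]}';python3 -m jog '{"angular":[[0,0,0],[0,0,0],[0,0,0]],"travel":[[0,0,0],[0,0,0],[0,0,0]],"fingers":[0.33,0.33,0.33]}'; python3 go.py 644.4 14.5 57.5 85.1
```

```text
clock: 6.62
eef_pos: [644.3, 15.2, 55.8]
tool_rot: [-3.14, -0.0, 1.486]
force: [-1.1, -0.3, -0.7]
width: 57.2
clock: 7.0
eef_pos: [645.1, 14.8, 56.2]
tool_rot: [-3.141, -0.0, 1.485]
force: [0.2, 0.7, 0.3]
width: 57.2
travel [-0.04 -0.07 -0.13] turn [-0.01 -0.    0.01] t 7.0 F [0.2 0.7 0.3] w 57.2
```

```bash
python3 -m jog '{"angular":[[0,0,0],[0,0,0],[0,0,0],[0,0,0],[0,0,0]],"travel":[[0,0,-1],[0,0,-3],[0,0,-8],[0,0,-14],[0,0,-14]],"fingers":[0.33,0.33,0.33,0.33,0.33]}'; python3 go.py 499 -349 150 83.3
```

```text
clock: 7.62
eef_pos: [649.2, 14.0, 203.5]
tool_rot: [3.129, -0.001, 1.485]
force: [-0.2, -0.3, -0.3]
width: 57.3
travel [-37.45 -11.92   5.16] turn [ 0.71 -0.07  1.79] t 7.62 F [-0.2 -0.3 -0.3] w 57.3
```

```bash
python3 -m jog '{"angular":[[0,0,1.8],[0,0,1.8],[0,0,1.8],[0,0,1.8],[0,0,1.8]],"travel":[[-37.5,-11.6,0],[-37.5,-11.6,0],[-37.5,-11.6,0],[-37.5,-11.6,0],[-37.5,-11.6,0]],"fingers":[0.33,0.2,0.2,0.2,0.2]}'; python3 -m jog '{"angular":[[0,0,0],[0,0,0],[0,0,0],[0,0,0]],"travel":[[-7.5,-2.3,0],[-7.5,-2.3,2],[-7.5,-2.3,4],[-7.5,-2.3,4]],"fingers":[0.2,0.2,0.2,0.2]}'; python3 go.py 499 -349 100 83.3
python3 - <<'E'
from h import *
snap("scene","pics/s3.png");snap("top","pics/t3.png")
A=cv2.resize(cv2.imread("pics/t3.png")[205:350,235:405],None,fx=3.5,fy=3.5,interpolation=2)
cv2.imwrite("pics/c3.png",np.clip(A*1.5,0,255).astype(np.uint8))
E
```

```text
clock: 8.25
eef_pos: [526.8, -276.4, 196.9]
tool_rot: [3.141, -0.0, 1.454]
force: [1.0, -1.3, 0.7]
width: 68.2
clock: 8.75
eef_pos: [495.0, -345.9, 155.3]
tool_rot: [-3.139, -0.002, 1.453]
force: [0.3, -0.6, -0.0]
width: 68.3
travel [-0.27  0.44  5.53] turn [-0.16 -0.1  -0.02] t 8.75 F [ 0.3 -0.6 -0. ] w 68.3
```

View pics/c3.png

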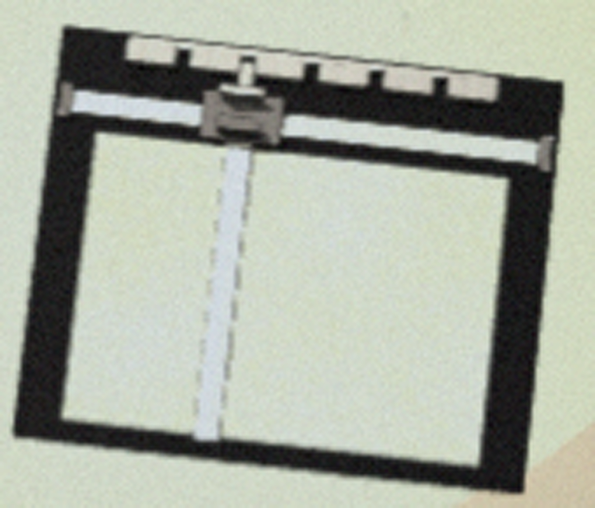

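View pics/s3.png

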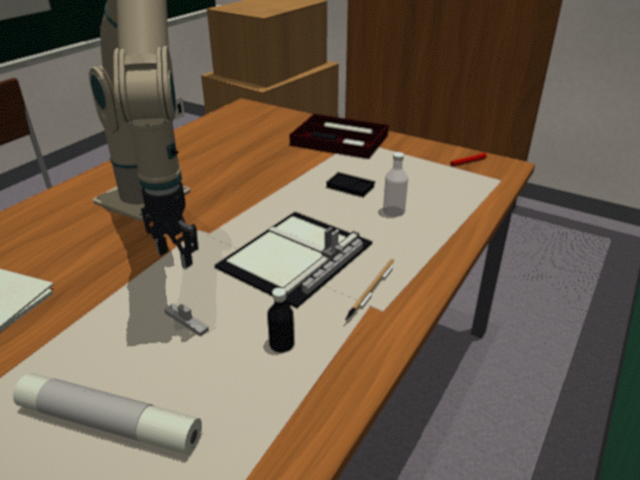

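The guide now sits one notch nearer the inkstone, with the saddle at (240,115) in the crop. The tab-to-saddle spacing matches the latched picture. The gripper is over the paperweight, so I'll descend.

```bash
python3 -m jog '{"angular":[[0,0,0],[0,0,0],[0,0,0],[0,0,0],[0,0,0]],"travel":[[-0.2,0.1,1],[-0.2,0.1,4],[-0.2,0.1,8],[-0.2,0.1,8],[-0.2,0.1,8]],"fingers":[0.2,0.2,0.2,0.2,0.2]}'; python3 -m jog '{"angular":[[0,0,0],[0,0,0],[0,0,0]],"travel":[[0,0,0],[0,0,0],[0,0,0]],"fingers":[0.2,0.2,0.2]}'; python3 go.py 499 -349 15 83.3
python3 - <<'E'
from h import *
np.set_printoptions(precision=1,suppress=True)
a=np.radians(-4.9);R=np.array([[np.cos(a),-np.sin(a)],[np.sin(a),np.cos(a)]]);c=np.array([564.3,-19])
k=lambda x,y:(x/3.5+235-.36,y/3.5+205-.36)
for p,z in(((238,150),22),((222,294),22),((207,438),22),((247,72),45)):
    w=onz("top",k(*p),z)[:2];print("bar",R.T@(w-c))
snap("scene","pics/s4.png")
cv2.imwrite("pics/c4.png",np.clip(cv2.resize(cv2.imread("pics/s4.png")[220:350,120:250],None,fx=4,fy=4)*1.6,0,255).astype(np.uint8))
E
```

```text
clock: 9.48
eef_pos: [497.6, -349.4, 77.4]
tool_rot: [3.14, 0.001, 1.454]
force: [0.5, -0.1, 0.6]
width: 68.8
clock: 9.85
eef_pos: [497.3, -348.9, 77.0]
tool_rot: [3.141, 0.0, 1.454]
force: [-0.1, -0.4, 0.1]
width: 68.3
travel [0.01 0.17 6.2 ] turn [0.06 0.02 0.02] t 9.85 F [-0.1 -0.4  0.1] w 68.3
bar [63.1 39.7]
bar [-26.5  39.3]
bar [-115.    38.4]
bar [109.1  38.9]
```

View pics/c4.png

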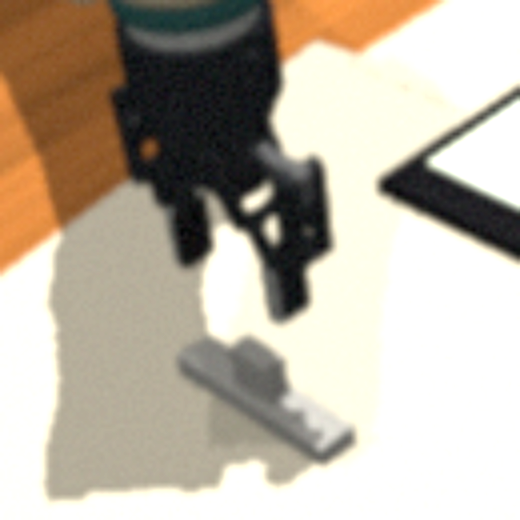

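The fingers straddle the handle, with tips at (190,260) and (285,315) and the handle at (258,360). The guide reads +39.3 mm. I'll descend and grip.

```bash
python3 -m jog '{"angular":[[0,0,0],[0,0,0],[0,0,0],[0,0,0],[0,0,0]],"travel":[[0,0.15,2],[0,0.15,4],[0,0.15,5.5],[0,0.15,6.1],[0,0.15,6.1]],"fingers":[0.2,0.2,0.2,0.2,0.2]}'; python3 -m jog '{"angular":[[0,0,0],[0,0,0],[0,0,0],[0,0,0],[0,0,0]],"travel":[[0,0,0],[0,0,0],[0,0,0],[0,0,0],[0,0,0]],"fingers":[0.2,0.5,0.7,0.9,1]}';  python3 -m jog '{"angular":[[0,0,0],[0,0,0]],"travel":[[0,0,0],[0,0,0]],"fingers":[1,1]}'; python3 go.py 499 -349 15 83.3
python3 - <<'E'
import cv2,numpy as np
a=cv2.imread("pics/top0.png").astype(np.float32);b=cv2.imread("pics/t3.png").astype(np.float32)
# match saddle (patch around 322,240 w/o plates: right/left flanges) and tab separately
up=lambda i:cv2.resize(i,None,fx=4,fy=4,interpolation=cv2.INTER_CUBIC)
A,B=up(a),up(b)
for n,(x0,y0,x1,y1) in dict(tab=(316,230,331,236),saddle=(309,235,336,249),dog=(319,226,328,233)).items():
    t=A[y0*4:y1*4,x0*4:x1*4];s=B[(y0-10)*4:(y1+10)*4,(x0-28)*4:(x1-8)*4]
    r=cv2.matchTemplate(s,t,cv2.TM_CCOEFF_NORMED);_,v,_,l=cv2.minMaxLoc(r);print(n,"shift px",l[0]/4-28,l[1]/4-10,round(v,2))
E
```

```text
clock: 10.52
eef_pos: [498.0, -348.8, 14.6]
tool_rot: [-3.141, -0.0, 1.454]
force: [-0.1, 0.3, -0.1]
width: 68.2
clock: 11.15
eef_pos: [498.7, -349.1, 16.0]
tool_rot: [3.141, 0.0, 1.454]
force: [-0.8, 0.0, 6.3]
width: 28.9
clock: 11.4
eef_pos: [498.6, -349.1, 16.0]
tool_rot: [3.141, 0.0, 1.454]
force: [-1.4, -0.2, 5.2]
width: 29.2
travel [0.02 0.03 0.1 ] turn [0.04 0.02 0.01] t 11.4 F [-1.4 -0.2  5.2] w 29.2
tab shift px -18.75 -2.0 0.97
saddle shift px -18.25 -2.0 0.97
dog shift px -18.5 -2.0 0.98
```

The tab, dog and saddle all shifted by the same (-18.5,-2) px, so the latch dog is home. The weight is gripped at a width of 29 mm. Now I'll lift.

```bash
python3 -m jog '{"angular":[[0,0,0],[0,0,0],[0,0,0],[0,0,0],[0,0,0]],"travel":[[0,0,-0.3],[0,0,-1.5],[0,0,-4],[0,0,-7],[0,0,-10]],"fingers":[1,1,1,1,1]}'; python3 -m jog '{"angular":[[0,0,0],[0,0,0]],"travel":[[0,0,0],[0,0,0]],"fingers":[1,1]}'; python3 go.py 537.8 -0.7 115 85.1
```

```text
clock: 12.02
eef_pos: [498.1, -348.6, 116.3]
tool_rot: [-3.141, -0.0, 1.454]
force: [0.7, -0.2, -4.2]
width: 28.8
clock: 12.28
eef_pos: [497.8, -348.1, 114.4]
tool_rot: [-3.14, -0.001, 1.454]
force: [0.0, 0.1, -3.7]
width: 28.8
travel [ 3.496e+01 -7.000e-02 -2.000e-02] turn [-0.09 -0.07 -1.77] t 12.28 F [ 0.   0.1 -3.7] w 28.8
```

```bash
python3 -m jog '{"angular":[[0,0,-0.5],[0,0,-1],[0,0,-1.8],[0,0,-1.8],[0,0,-1.8]],"travel":[[3,-0.1,0],[8,-0.1,0],[13,-0.1,0],[18,-0.1,0],[23,-0.1,0]],"fingers":[1,1,1,1,1]}'; python3 -m jog '{"angular":[[0,0,0],[0,0,0],[0,0,0],[0,0,0],[0,0,0]],"travel":[[5,0.3,0],[9,0.3,0],[11,0.3,0],[12,0.3,0],[12,0.3,0]],"fingers":[1,1,1,1,1]}'; python3 -m jog '{"angular":[[0,0,0],[0,0,0],[0,0,0]],"travel":[[0,0,0],[0,0,0],[0,0,0]],"fingers":[1,1,1]}'; python3 go.py 537.8 -0.7 60 85.1
python3 - <<'E'
from h import *
snap("scene","pics/s5.png")
cv2.imwrite("pics/c5.png",np.clip(cv2.resize(cv2.imread("pics/s5.png")[190:310,210:380],None,fx=4.5,fy=4.5)*1.6,0,255).astype(np.uint8))
E
```

```text
clock: 12.9
eef_pos: [523.3, -118.5, 113.8]
tool_rot: [-3.139, -0.0, 1.485]
force: [1.4, 0.5, -4.7]
width: 28.7
clock: 13.52
eef_pos: [536.9, -1.0, 114.5]
tool_rot: [-3.14, 0.001, 1.486]
force: [-0.3, -1.0, -5.3]
width: 28.9
clock: 13.9
eef_pos: [537.4, -1.8, 115.3]
tool_rot: [3.141, 0.0, 1.484]
force: [0.1, 0.4, -3.8]
width: 28.9
travel [0.12 0.03 5.53] turn [ 0.01  0.01 -0.07] t 13.9 F [ 0.1  0.4 -3.8] w 28.9
```

View pics/c5.png

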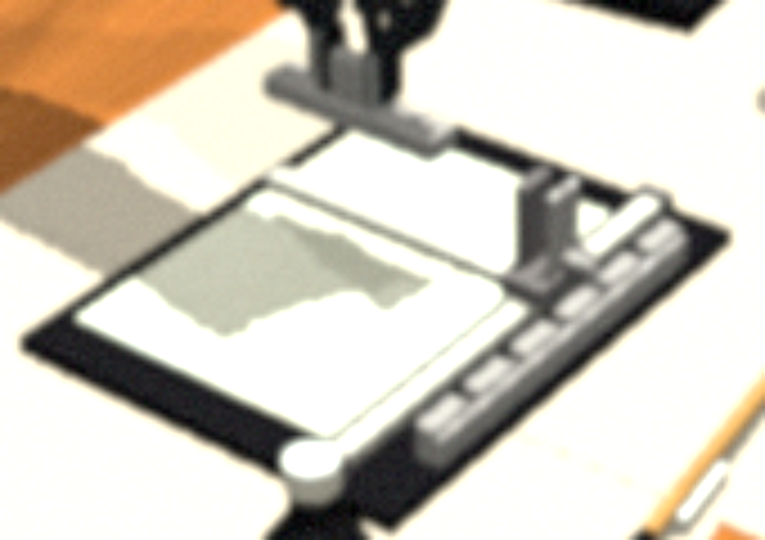

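The weight hangs level and parallel to the bar: it runs (275,80) to (440,140), and the bar (270,175) to (500,285). I'll lower it on the -y side.

```bash
python3 -m jog '{"angular":[[0,0,0],[0,0,0],[0,0,0],[0,0,0],[0,0,0]],"travel":[[0,0,2],[0,0,4.5],[0,0,6.5],[0,0,7.8],[0,0,8]],"fingers":[1,1,1,1,1]}'; python3 -m jog '{"angular":[[0,0,0],[0,0,0],[0,0,0]],"travel":[[0,0,0],[0,0,0],[0,0,0]],"fingers":[1,1,1]}'; python3 go.py 537.8 -1.7 29 85.1
python3 - <<'E'
from h import *
snap("scene","pics/s6.png")
cv2.imwrite("pics/c6.png",np.clip(cv2.resize(cv2.imread("pics/s6.png")[190:280,240:360],None,fx=6,fy=6,interpolation=2)*1.3,0,255).astype(np.uint8))
E
```

```text
clock: 14.58
eef_pos: [537.1, -1.2, 34.7]
tool_rot: [-3.14, 0.0, 1.485]
force: [-0.5, 0.8, -3.9]
width: 29.2
clock: 14.95
eef_pos: [537.8, -0.9, 35.8]
tool_rot: [3.141, -0.0, 1.486]
force: [-0.8, 0.6, -3.4]
width: 29.0
travel [-0.08  0.    0.68] turn [ 0.06 -0.01  0.02] t 14.95 F [-0.8  0.6 -3.4] w 29.0
```

View pics/c6.png

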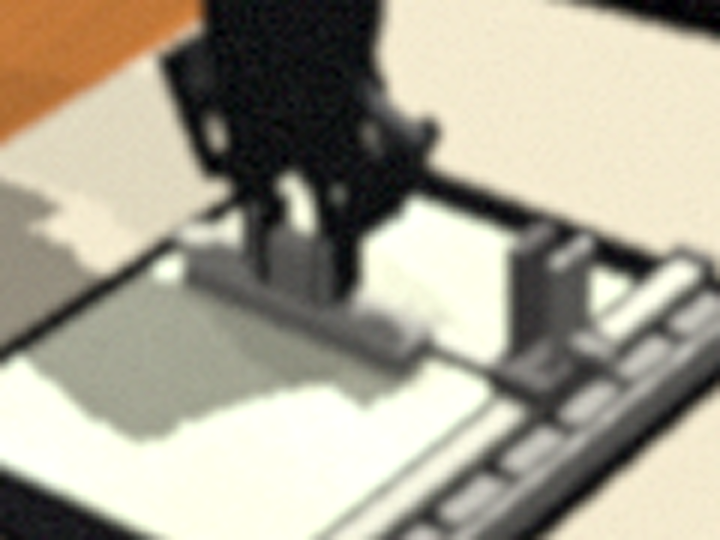

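The weight hangs just above the sheet, (190,270) to (415,350), in front of the bar and with no contact. I'll lower it the last few mm.

```bash
python3 -m jog '{"angular":[[0,0,0],[0,0,0],[0,0,0],[0,0,0],[0,0,0]],"travel":[[0,0,0.15],[0,0,0.3],[0,0,0.45],[0,0,0.55],[0,0,0.62]],"fingers":[1,1,1,1,1]}'; python3 -m jog '{"angular":[[0,0,0],[0,0,0],[0,0,0]],"travel":[[0,0,0.03],[0,0,0.06],[0,0,0.06]],"fingers":[1,1,1]}'; python3 go.py 537.8 -1.7 29 85.1
```

```text
clock: 15.62
eef_pos: [537.4, -1.0, 29.0]
tool_rot: [-3.141, 0.0, 1.485]
force: [0.3, 0.1, 2.7]
width: 28.8
clock: 16.0
eef_pos: [537.4, -1.0, 29.0]
tool_rot: [3.141, -0.0, 1.485]
force: [-2.6, 0.7, 5.6]
width: 29.1
travel [-0.06  0.04 -0.01] turn [ 0.01 -0.02  0.01] t 16.0 F [-2.6  0.7  5.6] w 29.1
```

```bash
for i in 1 2; do python3 -m jog '{"angular":[[0,0,0],[0,0,0],[0,0,0]],"travel":[[0.05,0,0],[0.1,0,0],[0.1,0,0]],"fingers":[1,1,1]}';done; python3 go.py 537.8 -1.7 29 85.1
```

```text
clock: 16.38
eef_pos: [537.4, -1.0, 28.9]
tool_rot: [3.141, 0.001, 1.485]
force: [-2.3, -2.0, 6.0]
width: 28.5
clock: 16.75
eef_pos: [537.4, -0.9, 29.0]
tool_rot: [3.141, 0.002, 1.484]
force: [-2.8, -3.3, 5.8]
width: 28.9
travel [-0.07  0.04 -0.  ] turn [ 0.02  0.11 -0.05] t 16.75 F [-2.8 -3.3  5.8] w 28.9
```

```bash
for i in 1 2; do python3 -m jog '{"angular":[[0,0,0],[0,0,0],[0,0,0]],"travel":[[0.05,0,-0.02],[0.1,0,-0.03],[0.1,0,-0.03]],"fingers":[1,1,1]}';done; python3 go.py 537.8 -1.7 29 85.1
```

```text
clock: 17.12
eef_pos: [538.1, 1.1, 29.0]
tool_rot: [3.141, 0.001, 1.485]
force: [-1.7, -5.4, 3.9]
width: 29.0
clock: 17.5
eef_pos: [538.3, 2.9, 29.0]
tool_rot: [3.141, 0.0, 1.486]
force: [-0.4, -5.2, -0.2]
width: 28.7
travel [-0.47 -0.01 -0.  ] turn [0.05 0.02 0.04] t 17.5 F [-0.4 -5.2 -0.2] w 28.7
```

```bash
for i in 1 2; do python3 -m jog '{"angular":[[0,0,0],[0,0,0],[0,0,0]],"travel":[[0.05,0,0],[0.1,0,0],[0.1,0,0]],"fingers":[1,1,1]}';done; python3 go.py 537.8 -1.7 29 85.1
```

```text
clock: 17.88
eef_pos: [538.3, 4.2, 29.0]
tool_rot: [3.141, -0.0, 1.486]
force: [1.3, -3.0, -2.8]
width: 29.1
clock: 18.25
eef_pos: [538.3, 4.4, 29.0]
tool_rot: [3.141, 0.001, 1.485]
force: [2.0, -5.4, -2.4]
width: 29.1
travel [-0.61  0.    0.01] turn [0.04 0.05 0.01] t 18.25 F [ 2.  -5.4 -2.4] w 29.1
```

```bash
for i in 1 2; do python3 -m jog '{"angular":[[0,0,0],[0,0,0],[0,0,0]],"travel":[[0.05,0,0],[0.1,0,0],[0.1,0,0]],"fingers":[1,1,1]}';done; python3 go.py 537.8 -1.7 29 85.1
python3 - <<'E'
from h import *
snap("scene","pics/s7.png")
cv2.imwrite("pics/c7.png",np.clip(cv2.resize(cv2.imread("pics/s7.png")[190:280,240:360],None,fx=6,fy=6,interpolation=2)*1.3,0,255).astype(np.uint8))
E
```

```text
clock: 18.62
eef_pos: [538.4, 4.6, 29.1]
tool_rot: [3.141, 0.002, 1.485]
force: [1.9, -6.8, -2.5]
width: 28.7
clock: 19.0
eef_pos: [538.4, 4.7, 29.1]
tool_rot: [3.141, 0.003, 1.485]
force: [2.3, -7.9, -2.6]
width: 28.9
travel [-0.64 -0.    0.01] turn [ 0.06  0.16 -0.02] t 19.0 F [ 2.3 -7.9 -2.6] w 28.9
```

```bash
python3 -m jog '{"angular":[[0,0,0],[0,0,0],[0,0,0],[0,0,0],[0,0,0]],"travel":[[-0.1,0,0.03],[-0.15,0,0.03],[-0.15,0,0.03],[-0.15,0,0.03],[-0.15,0,0.03]],"fingers":[1,1,0.8,0.6,0.5]}'; python3 -m jog '{"angular":[[0,0,0],[0,0,0],[0,0,0]],"travel":[[0,0,0],[0,0,0],[0,0,0]],"fingers":[0.35,0.35,0.35]}'; python3 -m jog '{"angular":[[0,0,0],[0,0,0],[0,0,0],[0,0,0],[0,0,0]],"travel":[[0,0,-0.5],[0,0,-2],[0,0,-5],[0,0,-10],[0,0,-16]],"fingers":[0.35,0.35,0.35,0.35,0.35]}'; python3 go.py 480 -300 200 85.1
```

```text
clock: 19.68
eef_pos: [537.3, 7.1, 28.7]
tool_rot: [-3.14, -0.002, 1.486]
force: [0.8, 0.4, -0.9]
width: 42.3
clock: 20.05
eef_pos: [537.9, 5.6, 28.8]
tool_rot: [-3.141, -0.0, 1.486]
force: [-0.4, 0.7, 0.1]
width: 55.5
clock: 20.68
eef_pos: [537.3, 5.5, 190.7]
tool_rot: [-3.14, 0.0, 1.485]
force: [2.0, 0.5, 0.0]
width: 55.7
travel [-30.93  -3.09  -0.92] turn [-0.06  0.01 -0.01] t 20.68 F [2.  0.5 0. ] w 55.7
```

Clear of the weight. I'll move aside and look from the top.

```bash
python3 -m jog '{"angular":[[0,0,0],[0,0,0],[0,0,0],[0,0,0],[0,0,0]],"travel":[[-31,-3,-1],[-31,-3,-1],[-31,-3,-1],[-31,-3,-1],[-31,-3,-1]],"fingers":[0.35,0.35,0.35,0.35,0.35]}'; python3 -m jog '{"angular":[[0,0,0],[0,0,0],[0,0,0]],"travel":[[0,0,0],[0,0,0],[0,0,0]],"fingers":[0.35,0.35,0.35]}'
python3 - <<'E'
from h import *
snap("top","pics/t8.png");snap("scene","pics/s8.png")
A=cv2.resize(cv2.imread("pics/t8.png")[205:350,235:405],None,fx=4,fy=4,interpolation=2)
cv2.imwrite("pics/c8.png",np.clip(A*1.5,0,255).astype(np.uint8))
a=cv2.imread("pics/top0.png").astype(int);b=cv2.imread("pics/t8.png").astype(int)
for n,(x0,y0,x1,y1) in dict(ink=(110,260,170,340),water=(130,190,200,250),inkb=(425,190,475,235),brush=(275,165,400,190)).items():
    print(n,np.abs(a-b)[y0:y1,x0:x1].mean())
E
```

```text
clock: 21.3
eef_pos: [481.2, -302.8, 200.2]
tool_rot: [3.14, 0.0, 1.485]
force: [0.7, -0.2, 0.3]
width: 55.7
clock: 21.68
eef_pos: [482.4, -298.9, 199.0]
tool_rot: [3.141, -0.001, 1.488]
force: [0.1, 0.9, 0.0]
width: 55.4
ink 6.1970833333333335
water 7.538968253968254
inkb 6.799703703703703
brush 7.508373333333333
```

View pics/c8.png

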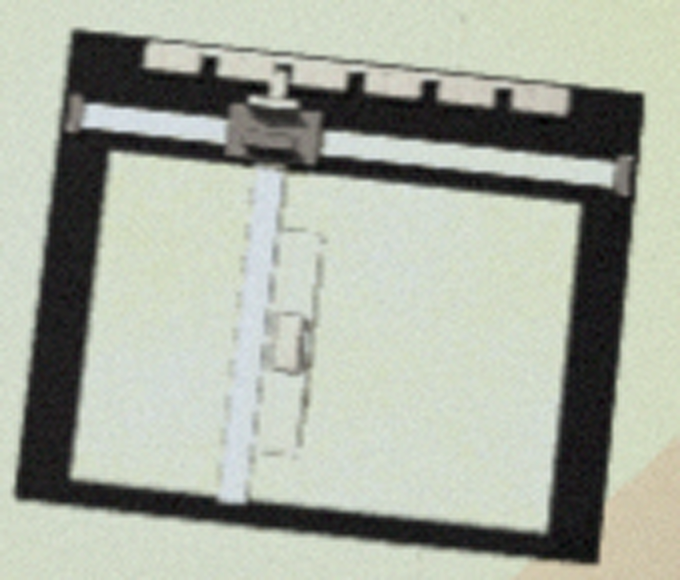

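The crop shows the weight, (280,230) to (300,455), lying along the right edge of the bar on the sheet. The other objects differ from the first picture only by noise. One numeric check of the gap and the latch follows.

Run:
```python
from h import *
np.set_printoptions(precision=1,suppress=True)
a=np.radians(-4.9);R=np.array([[np.cos(a),-np.sin(a)],[np.sin(a),np.cos(a)]]);c=np.array([564.3,-19])
k=lambda x,y:(x/4+235-.375,y/4+205-.375)
for n,p,z in(("barR top",(286,175),22),("barR bot",(247,497),22),("wR top",(324,236),27),("wR bot",(300,450),27),("w far end",(303,231),27),("w near end",(281,456),27)):
    print(n,R.T@(onz("top",k(*p),z)[:2]-c))
A=sum(get_image("top").astype(np.float32) for _ in range(8))/8
g=A.mean(2)
# sampled at sheet-top heights: profile across board y at several board x, z=25
for x in(-75,-55,0,20):
    print(x,[int(cv2.getRectSubPix(g,(1,1),tuple(map(float,proj("top",np.r_[R@np.array([x,y])+c,24]))))[0,0]) for y in np.arange(52,0,-2)])
U=lambda i:cv2.resize(i,None,fx=4,fy=4,interpolation=2)
a0=U(cv2.imread("pics/top0.png").astype(np.float32));b=U(A[:,:,::-1].copy())
for n,(x0,y0,x1,y1) in dict(tab=(316,230,331,236),saddle=(309,235,336,249)).items():
    s=b[(y0-10)*4:(y1+10)*4,(x0-28)*4:(x1-8)*4];_,v,_,l=cv2.minMaxLoc(cv2.matchTemplate(s,a0[y0*4:y1*4,x0*4:x1*4],5));print(n,l[0]/4-28,l[1]/4-10,round(v,2))
cv2.imwrite("pics/c9.png",np.clip(cv2.resize(A[245:325,285:325,::-1],None,fx=7,fy=7,interpolation=2)*1.5-40,0,255).astype(np.uint8))
```

```text
barR top [62.  31.9]
barR bot [-112.5   33.1]
wR top [31.1  7.7]
wR bot [-84.    7.6]
w far end [32.6 19.2]
w near end [-88.3  17.4]
-75 [139, 138, 139, 143, 145, 144, 144, 144, 141, 121, 120, 134, 139, 140, 140, 140, 140, 140, 141, 140, 135, 110, 115, 135, 140, 141]
-55 [141, 141, 142, 144, 145, 145, 145, 144, 139, 114, 117, 135, 141, 141, 142, 142, 142, 141, 141, 141, 135, 112, 90, 114, 135, 140]
0 [140, 141, 144, 145, 145, 145, 144, 145, 141, 114, 113, 131, 139, 140, 141, 142, 142, 142, 142, 142, 139, 119, 121, 135, 140, 140]
20 [140, 137, 137, 141, 145, 145, 144, 144, 141, 111, 114, 133, 139, 141, 141, 141, 141, 142, 142, 141, 137, 121, 124, 136, 140, 141]
tab -19.75 -2.25 0.96
saddle -19.0 -2.0 0.97
```

View pics/c9.png

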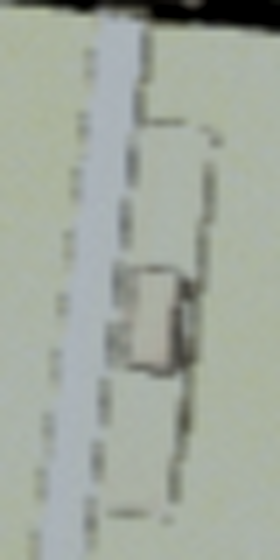

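```bash
python3 -c "
from cell import *
s=read_state();print(s['clock'],s['force']);print(finish_job())"
```

```text
22.175 [0.15620711 0.37247966 0.85628332]
the job is handed in; nothing more can be done
None
```

I squeezed the latch, slid the guide one notch (+40 mm) towards the inkstone on the robot's left, and let it lock there. I then set the paperweight on the sheet, slid it into contact with the bar's edge on the side away from the inkstone, released it and backed away. The job was handed in at 22.2 s.

**Last checks, all from the top camera:**
- **Guide:** the first look after release put it at about +39.3 mm. The last comparison suggests it moved up to 1–1.5 mm further when the weight pushed it. That is roughly the latch's play and near the limit of what the camera resolves.
- **Latch:** the tab and saddle moved together to within 1 px (about 2 mm) along the rail and 0.25 px across it, so the dog looks home in the notch. I did not tug the guide to test it.
- **Paperweight:** handle up and wholly on the sheet. It spans x -88 to +32 mm on a sheet that runs -115 to +65. Its outer edge is at y about 7.6 mm, parallel to the bar and where it should be for contact (8 mm).
- **Other objects:** the inkstone, bottles and brush showed only image noise against the first picture.

I viewed 11 pictures, one over the budget of 10.

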